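Change over a tooling plate: magazine to bolster

ROBOT

A 6-joint arm with a two-finger parallel gripper is mounted at the origin on the work surface. World frame = base frame: x ahead of the robot, y to its left, z up, the work surface at z = 0. Lengths are in mm, angles in degrees, forces in N, time in s.
With the tool pointing down it reaches from about 350 to 850 mm from the base axis. Payload 8.1 kg.
Tool frame: the origin (TCP) lies midway between the tips of the shut fingers; the grasp point (between the pads) lies 19 mm behind it (hold_point_z is the distance from the TCP to the grasp point, in mm); z points along the fingers, y is the direction in which the jaws open and shut (so a half turn about z gives the same grasp; the last joint's range is limited). The gripper opens to 85 mm and grips with 20 to 120 N. Pads are 22 mm wide; open, the fingers measure 114 mm over their backs; the gripper's body (76 mm by 85 mm) begins 54 mm behind the grasp point. The pads swing forward as they close: fully open they stand 13 mm farther back than shut.
Start: joints at [62.544, 7.471, 85.268, -0, 87.261, -4.893], TCP at [230.2, 554.088, 231.292] pointing down, gripper open.
Joint ranges: [-169.43, 169.43], [-51.17, 129.36], [1.28, 143.12], [-76.62, 256.62], [0, 156.53], [-152.29, 152.29]. Speed limits (degrees/s): [136.94, 136.94, 159.86, 180, 180, 180].

INTERFACE

Orientations are given as [roll, pitch, yaw] about the fixed x, y, z axes, in that order (R = Rz(yaw) Ry(pitch) Rx(roll)).
In Python, from bench import sense, snapshot, camera_params, hand_in, hold_point_z gives the robot as it stands.
- The arm moves only by the tool servo_tool, never from a script. Its argument "motion" is a list of rows, each a list of 7 numbers: the finger opening in mm, from 0 to 85.4, then the shift along the tool's x, y, z in mm, then the turn, a rotation vector about the tool's x, y, z in rad. A call has 1 to 10 rows; each row shifts and turns the pose as measured when the row begins, along the tool's axes as they then stand; what a row does not reach is not made up. A row lasts 1/10 s, in which the tool goes at most 50 mm and 8.59 degrees, less where a joint would pass 70% of its speed; a pose out of reach is approached as far as the arm can. A call with a gripper value outside its range is refused whole. The fingers move at their own pace and stop on an object; "force" is the grip in N (left out, the last holds). Time passes only in rows, so rows that do not move let the fingers close. It gives the time, the measured TCP pose, the force and the opening at its end, in the units of the state.
- sense(): the state, without advancing time (a new reading comes with each control period).
- snapshot(name): name is "side" or "top" or "wrist"; returns the picture (400x640x3 uint8, blue, green, red); there is no depth.
- camera_params(name): a dict with "fx", "fy", "cx", "cy" (pixels), "D" ([k1, k2, p1, p2, k3] as OpenCV has them; the pictures are not rectified), "R" (3x3) and "t" (3): a world point X has camera coordinates R X + t; the wrist camera has in their place "tool_from_camera" (4x4, takes a point from camera to tool coordinates, whose origin is the TCP and whose axes are the flange's). Camera axes: x right, y down, z forward; pixel columns grow to the right and rows downward; lengths in mm; the calibration is good to about 2 mm. A picture is of the moment at which its call begins: read the wrist's pose just before it. camera_params takes no time and is no camera call.
- hand_in(): hands the job in, once; it reports no verdict.
The state is a dict: "time": time; "joint_pos": joint angles; "qd": joint speeds; "joint_efforts": joint torques, N m; "tool_pos": TCP position; "tcp_rot": TCP orientation; "ft_force": force on the tool from outside, world axes, zero at the start; "wrist_torque": the same for the moment, N m; "finger_gap": finger opening in mm.
Only numpy, scipy, OpenCV 4.12 (cv2) and the standard library are available. Lean on these libraries where they do the work, as an engineer would, in place of code of your own. Each camera call takes 0.05 s, during which the arm holds its last target. There are 200 camera calls.

TASK

Clear the deburring block off the bolster and set it upright on the rubber mat. Then slide the blue top plate level out of the magazine, from under the green bridge onto the apron, leaving the three plates below where they are; carry it to the bolster and slide it lengthwise under the yellow bridge, lying flat and square on the middle of the bed, until its end is against the red back stop. Leave the oil bottle, jar, reel and parts bin alone, and let go of everything.

Things in the scene. Friction and masses are not known exactly. Their poses are not given: they have to be found in the camera images.
- magazine: Green plate magazine, fixed. Origin: underside, on its centre line; +x runs along it from the open apron end to the back stop, z up. Foot 290 x 110 x 12 mm (x -120 to +170). Four plates lie stacked on the foot, centres near x +60, y 0, the blue one on top (z 48 to 60). Back stop x +154 to +168, 62 high.
- green_bridge (a point): Middle of the underside of the green keeper bar over the stack, axes as the magazine: at its x +95, z 70 mm (10 mm above the blue plate). Bar 40 mm along x, 16 high with bolt heads; its two posts leave 80 mm between them and end at y +-54. The blue plate is clear of it once its centre is at magazine x below -5 mm.
- apron (a point): Middle of the top of the bare steel apron in front of the stack, axes as the magazine: 85 (x) x 48 (y) mm, at magazine x -120 to -35, z 47: 1 mm lower than the blue plate's underside, and narrower than the plate.
- bolster: Grey bolster (die bed), fixed. Origin: underside, on its centre line; +x runs along it from the open end to the red back stop, z up. Foot 290 x 110 x 12 mm (x -120 to +170). Bare steel bed x -120 to +140, 48 mm wide (narrower than a plate), top at z 40. Red back stop: face at x +140, 62 mm high, 80 wide.
- yellow_bridge (a point): Middle of the underside of the yellow keeper bar, axes as the bolster: at its x +95, z 62 mm (22 mm above the bed). Bar 40 mm along x, 16 high with bolt heads; its two posts leave 80 mm between them and end at y +-54.
- plate_home (a point): Where the blue plate's centre is when it lies home against the red stop (bolster x +60, y 0, z 46 mm), axes as the bolster; the plate's long side then lies along x.
- top_plate_center (a point): Centre (half-way up) of the blue top plate, a loose aluminium tooling plate 160 (x) x 60 (y) x 12 (z) mm, about 0.31 kg. It lies uppermost in the magazine; its x axis is roughly along the magazine's x.
- deburrer_center (a point): Centre (23 mm above its underside) of the deburring block, loose, about 0.25 kg: dark steel base 100 (x) x 50 (y) x 14 mm high, with an orange grip ridge 76 (x) x 24 (y) mm rising from it to 46 mm above the underside. Starts lying on the bolster's bed, in front of the bridge.
- mat: Black rubber parking mat 150 (x) x 120 (y) x 3 mm, fixed flat on the bench. Origin: centre of its underside.
- oil_center (a point): Centre of a yellow oil bottle standing upright, 64 mm diameter, 190 mm high. Bystander.
- jar_center (a point): Centre of a clear jar with a blue cap standing upright, 72 mm diameter, 90 mm high. Bystander.
- reel_center (a point): Centre of an empty black reel lying flat, 100 mm diameter, 57 mm high. Bystander.
- bin_center (a point): Centre (half-way up) of an open red parts bin, 60 (x) x 110 (y) x 55 mm high, near the robot. Bystander.
- lower1_center (a point): Lowest of the three bare aluminium plates under the blue one (same size, 160 x 60 x 12 mm, loose): its centre, half-way up.
- lower1_end (a point): Lowest bare aluminium plate: middle of its end that faces the apron, half-way up.
- lower2_center (a point): Middle of the three bare aluminium plates under the blue one (same size, 160 x 60 x 12 mm, loose): its centre, half-way up.
- lower2_end (a point): Middle bare aluminium plate: middle of its end that faces the apron, half-way up.
- lower3_center (a point): Uppermost of the three bare aluminium plates under the blue one (same size, 160 x 60 x 12 mm, loose): its centre, half-way up.
- lower3_end (a point): Uppermost bare aluminium plate: middle of its end that faces the apron, half-way up.

How it is judged (in metres and radians):
On the way, in this order (a step that is already met when the one before it is completed fails the run):
1. the deburring block lies upright on the mat (x of deburrer_center in the frame of mat between -0.05 and 0.05 m and y of deburrer_center in the frame of mat between -0.045 and 0.045 m and height (world z) of deburrer_center between 0.02 and 0.03 m and angle between deburrer_center's own z axis and vertical below 0.1 rad), for 0.1 s.
2. the blue plate has been slid level from under the green bridge (its centre no further than 5 mm ahead of the magazine's origin), still at stack height (x of top_plate_center in the frame of magazine between -0.12 and 0.005 m and y of top_plate_center in the frame of magazine between -0.03 and 0.03 m and z of top_plate_center in the frame of magazine between 0.048 and 0.062 m and angle between top_plate_center's own z axis and vertical below 0.12 rad), for 0.05 s.
At the end, for the whole second after the job is handed in: Blue plate flat on the bolster under the yellow bridge: within 5 mm of the stop, 8 mm of the centre line, 0.1 rad of square. Deburring block upright, its centre within 50 (x) and 45 mm (y) of the mat's. Lower plates within 8 mm, bystanders within 20 mm of their starts. All at rest (all of step 1 and x of top_plate_center in the frame of bolster between 0.055 and 0.066 m and y of top_plate_center in the frame of bolster between -0.008 and 0.008 m and z of top_plate_center in the frame of bolster between 0.043 and 0.049 m and angle between the x axis of top_plate_center and the x axis of bolster, either way round below 0.1 rad and angle between top_plate_center's own z axis and vertical below 0.06 rad and linear speed of each of top_plate, deburrer below 0.02 m/s and distance of each of lower1_center, lower1_end, lower2_center, lower2_end, lower3_center, lower3_end from where it was at the start of the episode below 0.008 m and distance of each of oil_center, jar_center, reel_center, bin_center from where it was at the start of the episode below 0.02 m); the robot touches nothing.
It fails at once if a lower plate is shifted by more than 8 mm (centre or end) (distance of any of lower1_center, lower1_end, lower2_center, lower2_end, lower3_center, lower3_end from where it was at the start of the episode above 0.008 m).
It fails at once if the oil bottle, jar, reel or parts bin is moved more than 20 mm (distance of any of oil_center, jar_center, reel_center, bin_center from where it was at the start of the episode above 0.02 m).
It also fails if it takes over 69 s, if anything falls off the work surface, if the arm or the gripper's body presses on something with over 40 N, if the wrist force passes 120 N, or if a joint passes its speed limit or range.

## Working session

There is one attempt and no reset: what is moved stays moved. The work goes in short steps, Python scripts to look and compute and a tool call to move; the robot and the scene stay as the last step left them, time stands still between calls to the robot, and variables do not carry over. Pictures are saved under pics/ and viewed, about 8 in all and at most 12, crops included, and the job is handed in when it is done.

Besides the shell and the picture viewer there is one more tool, called as a command line: name --pt "numbers of a row" for each row, then --argument value for the rest. servo_tool: Moves the arm, as the interface text tells. Its arguments: {"type":"object","properties":{"motion":{"type":"array"},"force":{"type":"number"}},"required":["motion"]}

```bash
ls; mkdir -p pics
cat > h.py <<'E'
import numpy as np, cv2
from bench import sense, snapshot, camera_params, hand_in, hold_point_z
from scipy.spatial.transform import Rotation as Ro
def toolT():
    s=sense(); T=np.eye(4); T[:3,:3]=Ro.from_euler('xyz',s['tcp_rot'],degrees=True).as_matrix(); T[:3,3]=s['tool_pos']; return T
def cam(name):
    c=camera_params(name); K=np.array([[c['fx'],0,c['cx']],[0,c['fy'],c['cy']],[0,0,1.]]); D=np.array(c['D'],float)
    if name=='wrist':
        M=np.linalg.inv(toolT()@np.array(c['tool_from_camera'])); R,t=M[:3,:3],M[:3,3]
    else: R,t=np.array(c['R']),np.array(c['t']).ravel()
    return K,D,R,t
def onplane(cm,px,z):
    K,D,R,t=cm; n=cv2.undistortPoints(np.array(px,float).reshape(-1,1,2),K,D).reshape(-1,2)
    d=np.c_[n,np.ones(len(n))]@R; o=-R.T@t
    return o+d*((z-o[2])/d[:,2])[:,None]
def proj(cm,X):
    K,D,R,t=cm; return cv2.projectPoints(np.array(X,float).reshape(-1,1,3),cv2.Rodrigues(R)[0],t,K,D)[0].reshape(-1,2)
E
python3 - <<'E'
from h import *
for n in('top','side','wrist'):
    c=cam(n);im=snapshot(n);cv2.imwrite(f'pics/{n}0.png',im);print(n,'cam at',(-c[2].T@c[3]).round(),'axis',c[2][2].round(2))
print(sense(),hold_point_z)
E
```

```text
pics
top cam at [ 494.    5. 1211.] axis [ 0.07 -0.01 -1.  ]
side cam at [ -311. -1157.   959.] axis [ 0.51  0.69 -0.51]
wrist cam at [157. 584. 374.] axis [ 0.29 -0.12 -0.95]
{'time': 0.15, 'joint_pos': array([ 6.25437058e+01,  7.50661207e+00,  8.53166344e+01,  3.87292977e-04,
        8.72629293e+01, -4.89290888e+00]), 'qd': array([ 0.01690343, -0.14715093, -0.265051  , -0.01554128, -0.03563238,
        0.0985882 ]), 'joint_efforts': array([ 1.34889509e-03, -5.70063114e+01, -5.01162136e+01, -3.01649088e-04,
        9.53110663e-03, -8.71851967e-05]), 'tool_pos': array([229.99301316, 553.68746296, 230.45419455]), 'tcp_rot': array([-1.79914171e+02, -7.73565525e-03,  1.57436590e+02]), 'ft_force': array([-0.03049368,  0.72656596,  0.24093113]), 'wrist_torque': array([-0.01170266,  0.05295289,  0.01656105]), 'finger_gap': 85.2134124266738} 18.700000000000003
```

View pics/top0.png

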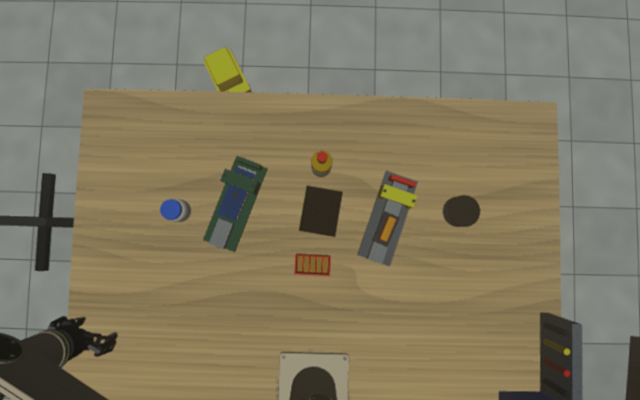

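View pics/side0.png

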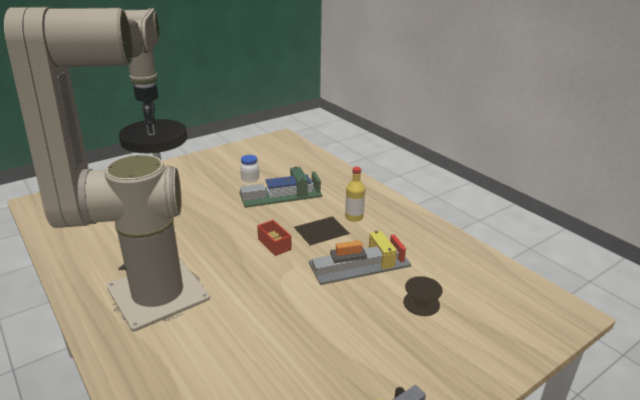

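Top view: magazine centred about (236,203), bolster (388,218) with the orange block at (388,229), mat (321,211). Bin is at (313,264), oil (321,162), jar (174,210) and reel (461,211). Both fixtures point up and to the right.

Run:
```python
from h import *
c=cam('top'); im=cv2.imread('pics/top0.png'); hsv=cv2.cvtColor(im,cv2.COLOR_BGR2HSV)
def rect(name,lo,hi,roi,z,k=0):
    x0,y0,x1,y1=roi; m=np.zeros(im.shape[:2],np.uint8); m[y0:y1,x0:x1]=cv2.inRange(hsv,lo,hi)[y0:y1,x0:x1]
    if k: m=cv2.morphologyEx(m,cv2.MORPH_CLOSE,np.ones((k,k)))
    cs=max(cv2.findContours(m,0,2)[0],key=cv2.contourArea).reshape(-1,2)
    P=onplane(c,cs,z)[:,:2].astype(np.float32); r=cv2.minAreaRect(P)
    b=cv2.boxPoints(r); e=b[1]-b[0],b[2]-b[1]; e=max(e,key=np.linalg.norm); a=np.degrees(np.arctan2(e[1],e[0]))
    a=(a+90)%180-90
    print(name,'c',np.round(r[0],1),'size',np.round(r[1],1),'long axis deg',round(a,1))
rect('mat',(0,0,0),(180,255,70),(290,175,350,245),3)
rect('orange',(8,140,120),(20,255,255),(370,205,405,250),86)
rect('blue',(105,80,40),(130,255,255),(210,170,265,225),60)
rect('red',(0,140,100),(6,255,255),(380,165,425,195),62)
rect('yellow',(22,140,100),(35,255,255),(370,175,425,215),78)
rect('green',(45,60,20),(90,255,255),(195,150,275,255),12,15)
rect('binred',(0,140,80),(6,255,255),(285,245,340,285),55,9)
for p in [(174,210)]:print('jar',onplane(c,[p],90).round())
print('oil',onplane(c,[(321,157)],190).round(),'reel',onplane(c,[(461,211)],57).round(), 'scale',c[0][0,0])
cv2.imwrite('pics/topc.png',cv2.resize(im[140:290,190:430],None,fx=3.3,fy=3.3,interpolation=cv2.INTER_CUBIC))
```

```text
mat c [555.8  -9. ] size [116.1 145.5] long axis deg -7.9
orange c [ 503.5 -212.2] size [22.7 74.2] long axis deg -21.9
blue c [571.7 266.1] size [58.5 98.4] long axis deg -20.1
red c [ 654.4 -262.1] size [79.6 13.9] long axis deg 73.1
yellow c [ 604.5 -245.6] size [108.2  41. ] long axis deg 72.3
green c [575.6 274.9] size [125. 288.] long axis deg -19.2
binred c [387.   12.5] size [106.4  59.5] long axis deg 88.8
jar [[541. 432.  90.]]
oil [[695.  -5. 190.]] reel [[ 564. -447.   57.]] scale 373.39970033303297
```

View pics/topc.png

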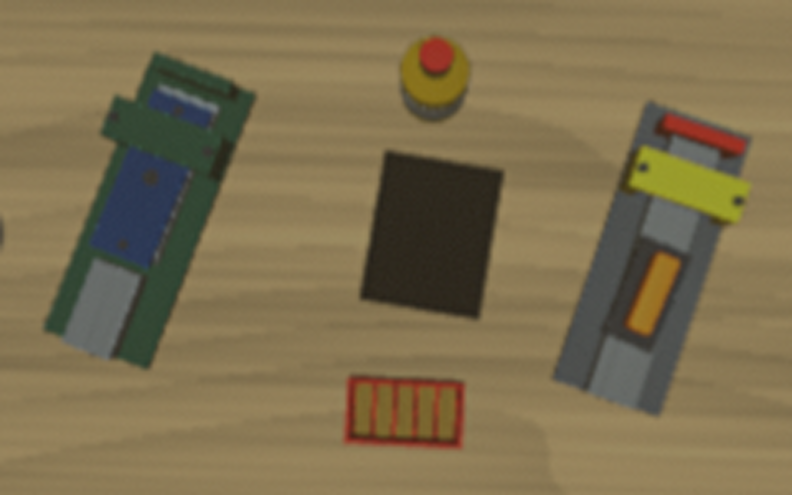

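The crop shows the block square on the bed, its ridge long axis near -22°. The blue plate is in the magazine with its apron bare. Tool yaw (157.4°) already suits the ridge, so I'll move above the block.

servo_tool --pt "85 -32 -35 0 0 0 0" --pt "85 -32 -35 0 0 0 0" --pt "85 -32 -35 0 0 0 0" --pt "85 -32 -35 0 0 0 0" --pt "85 -32 -35 0 0 0 0" --pt "85 -32 -35 0 0 0 0" --pt "85 -32 -35 0 0 0 0" --pt "85 -32 -35 0 0 0 0" --pt "85 -32 -35 0 0 0 0" --pt "85 -32 -35 0 0 0 0"

```text
time: 1.15
tool_pos: [392.6, 95.7, 226.3]
tcp_rot: [-179.6, -0.1, 158.1]
ft_force: [0.7, 1.1, 0.6]
finger_gap: 84.8
```

servo_tool --pt "85 -31 -35 0 0 0 0" --pt "85 -31 -35 0 0 0 0" --pt "85 -31 -35 0 0 0 0" --pt "85 -31 -35 0 0 0 0" --pt "85 -31 -35 0 0 0 0" --pt "85 -31 -35 0 0 0 0" --pt "85 -20 -22 0 0 0 0" --pt "85 0 0 0 0 0 0" --pt "85 0 0 0 0 0 0"

```text
time: 2.05
tool_pos: [497.6, -216.1, 225.6]
tcp_rot: [-179.6, -0.1, 157.6]
ft_force: [-0.4, 1.0, -0.2]
finger_gap: 84.9
```

```bash
cat >> h.py <<'E'
def maskrect(im,c,lo,hi,z,name=''):
    hsv=cv2.cvtColor(im,cv2.COLOR_BGR2HSV); m=cv2.morphologyEx(cv2.inRange(hsv,lo,hi),cv2.MORPH_OPEN,np.ones((3,3)))
    cs=cv2.findContours(m,0,2)[0]
    if not cs: print(name,'none'); return
    cs=max(cs,key=cv2.contourArea).reshape(-1,2)
    P=onplane(c,cs,z)[:,:2].astype(np.float32); r=cv2.minAreaRect(P); b=cv2.boxPoints(r)
    e=max((b[1]-b[0],b[2]-b[1]),key=np.linalg.norm); a=(np.degrees(np.arctan2(e[1],e[0]))+90)%180-90
    print(name,'c',np.round(r[0],1),'size',np.round(r[1],1),'deg',round(float(a),1),'px',cs.min(0),cs.max(0))
def delta(x,y,z,yaw):
    T=toolT(); d=T[:3,:3].T@(np.array([x,y,z])-T[:3,3])
    Rt=Ro.from_euler('xyz',[180,0,yaw],degrees=True).as_matrix(); rv=Ro.from_matrix(T[:3,:3].T@Rt).as_rotvec()
    print('shift',d.round(1),'turn',rv.round(3))
E
python3 - <<'E'
from h import *
c=cam('wrist'); im=snapshot('wrist'); cv2.imwrite('pics/w1.png',im)
maskrect(im,c,(8,140,120),(20,255,255),86,'orange')
maskrect(im,c,(22,140,90),(35,255,255),78,'yellow')
maskrect(im,c,(0,140,80),(6,255,255),62,'red')
delta(503.5,-212.2,100,158.1)
print(sense()['tool_pos'],sense()['tcp_rot'])
E
```

```text
orange c [ 505.8 -212.5] size [23.4 73.4] deg -22.4 px [316 155] [339 223]
yellow c [757.9  26.9] size [162.   71.5] deg 26.0 px [540 254] [621 328]
red c [415.9   2. ] size [113.8  36. ] deg 69.9 px [441   0] [556  41]
shift [ -4.3   6.4 125.5] turn [-0.006 -0.001 -0.009]
[ 497.50667052 -215.82337792  225.59146288] [-1.79628167e+02 -6.92560014e-02  1.57611400e+02]
```

View pics/w1.png

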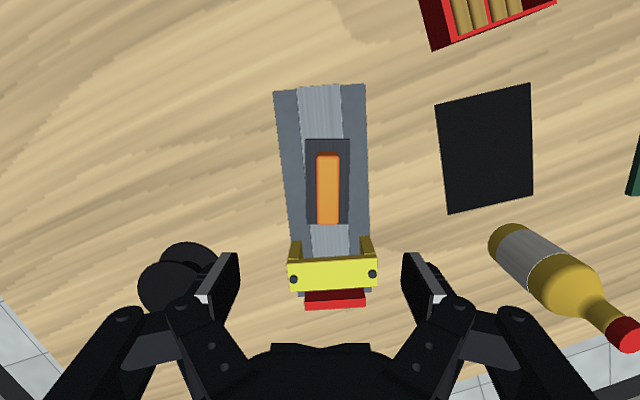

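The wrist view shows the block ridge at (327,188), yellow bar at (334,275), red stop at (335,299), and mat at (484,148). I'll measure the yellow and red within that region while moving on.

Run:
```python
from h import *
c=cam('wrist'); im=cv2.imread('pics/w1.png'); roi=im.copy(); roi[:,:280]=0; roi[:,392:]=0
maskrect(roi,c,(22,140,90),(35,255,255),78,'yellow')
maskrect(roi,c,(0,140,80),(6,255,255),62,'red')
mm=im.copy(); mm[:,:425]=255; mm[:,540:]=255; mm[:80]=255; mm[220:]=255
maskrect(mm,c,(0,0,0),(180,255,60),3,'mat')
# bolster foot outline corners near end (z=12)
print(onplane(c,[(274,92),(366,84)],12).round(1))
delta(505,-212.5,64,157.8)
```

```text
yellow c [ 593.8 -242.5] size [105.4  68.5] deg 72.4 px [287 236] [377 291]
red c [ 659.3 -263.1] size [78.6 14.1] deg 72.3 px [305 298] [365 310]
mat c [559.7  -9.3] size [119.9 148.7] deg -8.2 px [435  83] [532 213]
[[ 390.5 -232.3   12. ]
 [ 423.5 -128.9   12. ]]
shift [ -5.9   7.  161.5] turn [-0.006 -0.001 -0.003]
```

servo_tool --pt "85 -2 3 45 0 0 0" --pt "85 -2 2 45 0 0 0" --pt "85 -2 2 45 0 0 0" --pt "85 0 0 20 0 0 0" --pt "85 0 0 4 0 0 0" --pt "85 0 0 0 0 0 0"

```text
time: 2.7
tool_pos: [506.8, -205.6, 65.3]
tcp_rot: [-179.7, 0.3, 158.1]
ft_force: [-1.3, -0.2, 0.0]
finger_gap: 85.2
```

Run:
```python
from h import *
delta(505,-212.5,58,157.8)
```

```text
shift [-0.8 -7.1  7.3] turn [-0.006  0.004  0.005]
```

servo_tool --pt "85 -1 -7 7 0 0 0" --pt "85 0 0 0 0 0 0" --pt "10 0 0 0 0 0 0" --pt "10 0 0 0 0 0 0" --pt "10 0 0 0 0 0 0" --pt "10 0 0 0 0 0 0" --pt "10 0 0 0 0 0 0" --force 50

```text
time: 3.4
tool_pos: [509.5, -214.9, 65.5]
tcp_rot: [-179.6, 0.9, 158.1]
ft_force: [0.5, 0.6, -3.4]
finger_gap: 23.0
```

servo_tool --pt "10 0 0 -30 0 0 0" --pt "10 0 0 -40 0 0 0" --pt "10 2 10 -10 0 0 0" --pt "10 6 40 0 0 0 0" --pt "10 6 40 0 0 0 0" --pt "10 6 40 0 0 0 0" --pt "10 6 40 0 0 0 0" --pt "10 3 30 0 0 0 0" --pt "10 0 0 0 0 0 0"

```text
time: 4.3
tool_pos: [552.8, -6.7, 137.0]
tcp_rot: [-179.7, 0.2, 157.9]
ft_force: [-1.1, -0.2, -2.3]
finger_gap: 23.1
```

Run:
```python
from h import *
delta(561,-12,30,158)
```

```text
shift [ -9.2  -1.2 107. ] turn [-0.006  0.004 -0.002]
```

servo_tool --pt "10 -4 0 40 0 0 0" --pt "10 -4 -1 40 0 0 0" --pt "10 0 0 15 0 0 0" --pt "10 0 0 4 0 0 0" --pt "10 0 0 0 0 0 0"

```text
time: 4.8
tool_pos: [557.2, -9.2, 30.7]
tcp_rot: [-179.6, 0.0, 158.1]
ft_force: [-0.6, -0.1, -2.8]
finger_gap: 23.1
```

servo_tool --pt "10 0 0 2 0 0 0" --pt "10 0 0 2 0 0 0" --pt "10 0 0 0 0 0 0"

```text
time: 5.1
tool_pos: [558.9, -9.7, 30.0]
tcp_rot: [-179.6, 0.2, 158.1]
ft_force: [0.6, -0.8, -2.3]
finger_gap: 23.0
```

servo_tool --pt "10 0 0 2 0 0 0" --pt "10 0 0 2 0 0 0" --pt "10 0 0 2 0 0 0"

```text
time: 5.4
tool_pos: [560.7, -10.0, 28.3]
tcp_rot: [-179.7, 0.4, 158.1]
ft_force: [-19.9, 1.7, 28.9]
finger_gap: 23.0
```

servo_tool --pt "10 0 0 -1 0 0 0" --pt "85 0 0 0 0 0 0" --pt "85 0 0 0 0 0 0" --pt "85 0 0 0 0 0 0" --pt "85 0 0 0 0 0 0" --pt "85 0 0 -20 0 0 0" --pt "85 0 0 -40 0 0 0" --pt "85 0 0 -40 0 0 0" --pt "85 0 0 -40 0 0 0" --pt "85 0 0 -30 0 0 0"

```text
time: 6.4
tool_pos: [556.5, -8.6, 199.0]
tcp_rot: [-179.5, -0.1, 158.0]
ft_force: [0.7, 0.2, -0.1]
finger_gap: 85.0
```

Run:
```python
from h import *
c=cam('wrist'); im=snapshot('wrist'); cv2.imwrite('pics/w2.png',im)
maskrect(im,c,(8,140,120),(20,255,255),49,'orange')
s=sense(); print(s['tool_pos'],s['tcp_rot'])
delta(450,310,230,160.5)
```

```text
orange c [559.   -9.2] size [23.1 75.2] deg -22.3 px [311 149] [333 217]
[558.98918376  -8.71995985 204.75557918] [-179.6469799     0.26495129  158.03971366]
shift [220.2 254.7 -27.8] turn [-0.006  0.004 -0.043]
```

The block is centred on the mat (559,-9), upright. Next is the magazine.

servo_tool --pt "62 18 44 -4 0 0 -0.01" --pt "62 18 44 -4 0 0 -0.01" --pt "62 18 44 -4 0 0 -0.01" --pt "62 18 44 -4 0 0 -0.01" --pt "62 18 44 -4 0 0 0" --pt "62 14 44 -4 0 0 0" --pt "62 0 0 0 0 0 0" --pt "62 0 0 0 0 0 0"

```text
time: 7.25
tool_pos: [557.2, 284.5, 229.3]
tcp_rot: [-179.8, 0.7, 160.1]
ft_force: [0.6, 0.4, -0.5]
finger_gap: 62.3
```

Run:
```python
from h import *
c=cam('wrist'); im=snapshot('wrist'); cv2.imwrite('pics/w3.png',im)
s=sense(); print(s['tool_pos'],s['tcp_rot'],s['finger_gap']); np.savez('w3.npz',R=c[2],t=c[3],T=toolT())
maskrect(im,c,(105,80,40),(130,255,255),60,'blue')
```

```text
[557.03120832 284.40865732 229.19265988] [-179.81613864    0.66944881  160.12062809] 62.0109160070702
blue c [578.1 265.6] size [ 59.5 107.2] deg -19.9 px [285 151] [338 239]
```

View pics/w3.png

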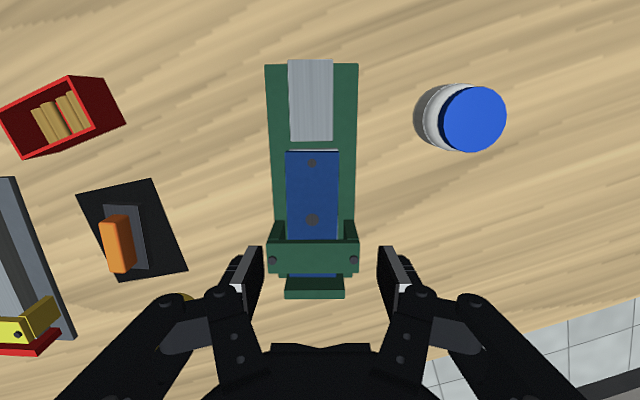

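The wrist view shows the blue plate's front edge from (285,152) to (338,152), the green foot's near corners at (264,65) and (359,64), and the inner tip corners of the fingers at (262,246) and (378,247). I'll compute the pose and the tip height at this opening.

Run:
```python
from h import *
d=np.load('w3.npz'); k=cam('wrist'); c=(k[0],k[1],d['R'],d['t'])
im=cv2.imread('pics/w3.png')
print('blue front',onplane(c,[(285,152),(338,152)],60).round(1),'foot',onplane(c,[(264,65),(359,64)],12).round(1))
print('apron near',onplane(c,[(288,60),(332,59)],47).round(1),'far',onplane(c,[(290,141),(334,141)],47).round(1))
print('bar near edge',onplane(c,[(268,243),(359,243)],86).round(1))
print('stop far',onplane(c,[(285,291),(344,291)],62).round(1))
# fingertips: ray in tool frame intersect y=+-31
T=d['T'];o=-c[2].T@c[3]
for px in [(262,246),(378,247)]:
    p=onplane(c,[px],0)[0]; a=T[:3,:3].T@(o-T[:3,3]); b=T[:3,:3].T@(p-T[:3,3])
    for y in (31,):
        y=31*np.sign(b[1]-a[1]); s=(y-a[1])/(b[1]-a[1]); print('tip tool',(a+s*(b-a)).round(1))
cv2.imwrite('pics/w3c.png',cv2.resize(im[140:320,220:420],None,fx=4,fy=3.3,interpolation=cv2.INTER_CUBIC)[:600])
```

```text
blue front [[518.9 256.5  60. ]
 [538.6 311.1  60. ]] foot [[422.2 263.   12. ]
 [458.7 366.8  12. ]]
apron near [[432.1 293.1  47. ]
 [446.8 336.5  47. ]] far [[510.9 264.1  47. ]
 [527.7 310.8  47. ]]
bar near edge [[604.1 204.5  86. ]
 [638.6 300.6  86. ]]
stop far [[686.4 188.4  62. ]
 [712.2 260.6  62. ]]
tip tool [  7.6 -31.   -8.6]
tip tool [ 5.4 31.  -5.6]
```

View pics/w3c.png

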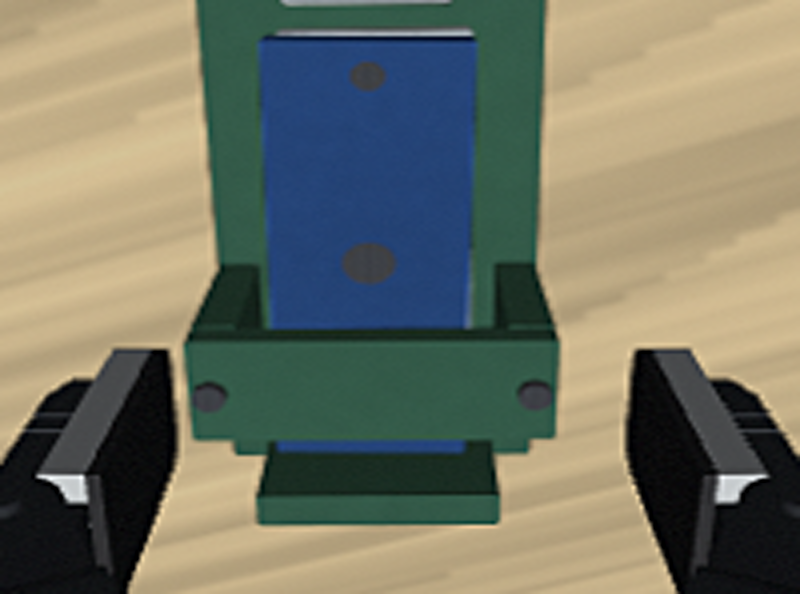

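Tips stand about 7 mm behind the TCP at 62 mm opening. I'll confirm this by touching the plate top gently with the fingers at 50 mm, at magazine x≈42.

Run:
```python
from h import *
delta(593,261,80,160.3)
```

```text
shift [-40.   -9.3 149.7] turn [-0.003  0.012 -0.003]
```

servo_tool --pt "50 -14 -3 30 0 0.01 0" --pt "50 -14 -3 40 0 0 0" --pt "50 -12 -3 40 0 0 0" --pt "50 0 0 35 0 0 0" --pt "50 0 0 5 0 0 0" --pt "50 0 0 0 0 0 0"

```text
time: 7.9
tool_pos: [596.2, 253.8, 77.5]
tcp_rot: [-179.9, 0.3, 159.7]
ft_force: [0.3, -0.5, 0.7]
finger_gap: 50.5
```

Run:
```python
from h import *
delta(593,261,62,160.3)
```

```text
shift [ 5.6  5.7 15.4] turn [-0.001  0.005 -0.011]
```

servo_tool --pt "50 5 6 8 0 0.005 -0.01" --pt "50 0 0 6 0 0 0" --pt "50 0 0 2 0 0 0" --pt "50 0 0 0 0 0 0"

```text
time: 8.3
tool_pos: [596.8, 262.5, 67.0]
tcp_rot: [179.7, 0.4, 160.3]
ft_force: [0.6, 0.5, 0.5]
finger_gap: 50.0
```

servo_tool --pt "50 1 0 4 0 0 0" --pt "50 1 0 2 0 0 0" --pt "50 1 0 2 0 0 0"

```text
time: 8.6
tool_pos: [595.4, 264.6, 61.0]
tcp_rot: [179.6, 0.6, 160.3]
ft_force: [0.1, 0.4, 0.3]
finger_gap: 50.2
```

servo_tool --pt "50 0 -2 2 0 0 0" --pt "50 0 0 1 0 0 0" --pt "50 0 0 1 0 0 0"

```text
time: 8.9
tool_pos: [594.4, 262.7, 57.2]
tcp_rot: [179.6, 0.6, 160.3]
ft_force: [-3.8, -1.4, 11.6]
finger_gap: 50.1
```

Contact is at TCP z≈57, as predicted. Now open, descend about 10 mm and grip.

servo_tool --pt "74 0 0 -4 0 0 0" --pt "74 0 0 0 0 0 0" --pt "74 0 0 0 0 0 0" --pt "74 0 0 7 0 0 0" --pt "74 0 0 5 0 0 0" --pt "74 0 0 0 0 0 0"

```text
time: 9.5
tool_pos: [594.6, 262.5, 48.1]
tcp_rot: [179.6, 0.5, 160.3]
ft_force: [0.6, 0.5, 0.3]
finger_gap: 74.0
```

Run:
```python
from h import *
delta(593.3,261.1,47.3,160.3)
c=cam('wrist'); im=snapshot('wrist'); cv2.imwrite('pics/w4.png',im[100:360,180:460])
```

```text
shift [ 0.7 -1.7  0.8] turn [ 0.007  0.01  -0.   ]
```

View pics/w4.png

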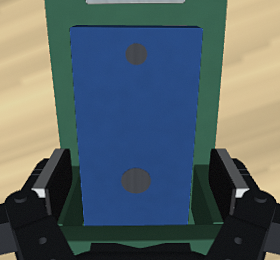

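The fingers straddle the plate evenly to within about 2 mm. I'll shift -2 in y and grip.

servo_tool --pt "74 1 -2 1 0 0.006 0" --pt "40 0 0 0 0 0 0" --pt "40 0 0 0 0 0 0" --pt "40 0 0 0 0 0 0" --pt "40 0 0 0 0 0 0" --force 80

```text
time: 10.05
tool_pos: [593.0, 260.9, 47.6]
tcp_rot: [179.6, 0.2, 160.3]
ft_force: [0.4, 0.5, -0.7]
finger_gap: 57.4
```

servo_tool --pt "40 0 0 -2 0 0 0" --pt "40 0 0 -2 0 0 0" --pt "40 0 0 0 0 0 0"

```text
time: 10.35
tool_pos: [591.6, 260.3, 50.0]
tcp_rot: [179.7, 0.0, 160.3]
ft_force: [-0.3, -0.4, -3.8]
finger_gap: 57.0
```

servo_tool --pt "40 10 0 0 0 0 0" --pt "40 15 0 0 0 0 0" --pt "40 15 0 0 0 0 0" --pt "40 15 0 0 0 0 0" --pt "40 15 0 0 0 0 0" --pt "40 6 0 0 0 0 0" --pt "40 0 0 0 0 0 0"

```text
time: 11.05
tool_pos: [512.9, 287.1, 48.0]
tcp_rot: [179.8, -0.1, 160.3]
ft_force: [0.2, -0.1, -3.3]
finger_gap: 57.2
```

Run:
```python
from h import *
c=cam('wrist'); im=snapshot('wrist'); cv2.imwrite('pics/w5.png',im)
T=toolT();print(T[:3,3].round(1),sense()['tcp_rot'].round(2))
u=np.array([np.cos(np.radians(-19.4)),np.sin(np.radians(-19.4))]); v=np.array([-u[1],u[0]]);d=T[:2,3]-[553.7,275]
print('mag x,y of tcp',d@u,d@v)
maskrect(im,c,(105,80,40),(130,255,255),63,'blue')
```

```text
[513.3 287.   48. ] [ 1.7983e+02 -1.4000e-01  1.6027e+02]
mag x,y of tcp -42.083247442039855 -2.122178727562571
blue c [505.9 289. ] size [ 58.6 123.6] deg -20.1 px [255 128] [386 347]
```

View pics/w5.png

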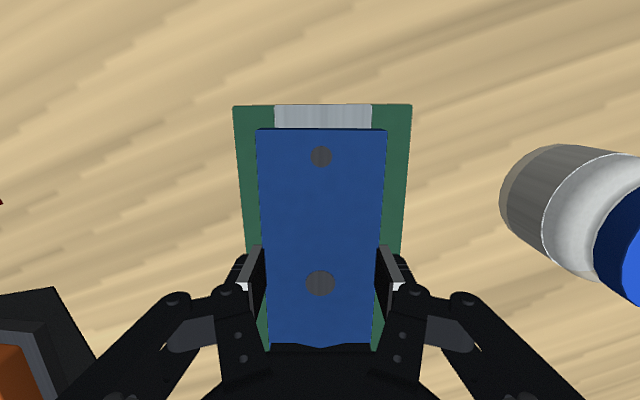

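The plate is out. Its front edge is at row 128, between columns 257 and 386, lying over the apron and level. I'll work out the grip offset and lift.

Run:
```python
from h import *
c=cam('wrist'); T=toolT()
P=onplane(c,[(257,129),(386,129)],61.5); print((P-T[:3,3])@T[:3,:3])
```

```text
[[ 68.45916696 -28.5764508  -13.40776516]
 [ 68.44440521  28.96250437 -13.23488443]]
```

servo_tool --pt "40 0 0 -15 0 0 0" --pt "40 0 0 -30 0 0 0" --pt "40 0 0 -40 0 0 0" --pt "40 0 0 -30 0 0 0" --pt "40 0 0 0 0 0 0"

```text
time: 11.6
tool_pos: [515.2, 284.9, 169.9]
tcp_rot: [179.9, -0.1, 160.1]
ft_force: [0.7, 0.2, -3.2]
finger_gap: 57.2
```

servo_tool --pt "40 -5 -20 0 0 0 0" --pt "40 -10 -40 0 0 0 -0.004" --pt "40 -10 -40 0 0 0 -0.004" --pt "40 -10 -40 0 0 0 -0.004" --pt "40 -10 -40 0 0 0 -0.004" --pt "40 -10 -40 0 0 0 -0.004" --pt "40 -10 -40 0 0 0 -0.004" --pt "40 -10 -40 0 0 0 -0.004" --pt "40 -10 -40 0 0 0 -0.004" --pt "40 -10 -40 0 0 0 -0.004"

```text
time: 12.6
tool_pos: [480.9, -116.8, 165.2]
tcp_rot: [179.7, -0.1, 162.5]
ft_force: [1.9, 0.3, -3.9]
finger_gap: 57.5
```

Run:
```python
from h import *
delta(462,-199.5,140,162.3)
```

```text
shift [ -6.9 -84.7  24.7] turn [ 0.006 -0.001  0.004]
```

servo_tool --pt "40 -3 -35 8 0.003 0 0.003" --pt "40 -3 -35 8 0.003 0 0" --pt "40 0 -15 8 0 0 0" --pt "40 0 0 0 0 0 0" --pt "40 0 0 0 0 0 0"

```text
time: 13.1
tool_pos: [457.2, -209.8, 137.8]
tcp_rot: [-179.9, -0.2, 161.8]
ft_force: [-0.5, 0.8, -3.4]
finger_gap: 57.5
```

Run:
```python
from h import *
c=cam('wrist'); im=snapshot('wrist'); cv2.imwrite('pics/w6.png',im)
s=sense(); print(s['tool_pos'],s['tcp_rot'])
im2=snapshot('top'); cv2.imwrite('pics/top6.png',cv2.resize(im2[160:275,340:430],None,fx=6,fy=5.2,interpolation=cv2.INTER_CUBIC))
cv2.imwrite('pics/both6.png',np.hstack([im[:, 120:520], cv2.resize(im2[160:275,345:435],(313,400),interpolation=cv2.INTER_CUBIC)]))
```

```text
[ 457.16488487 -209.52091747  137.71556698] [-179.87859773   -0.18976154  161.81278056]
```

View pics/both6.png

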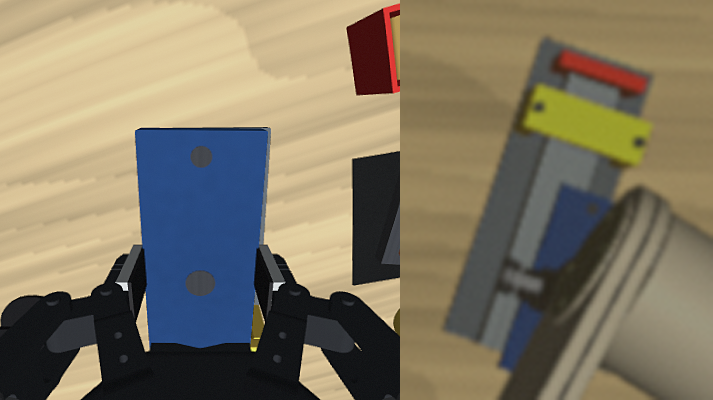

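The left half shows the plate square in the grip. The right half (top view) shows it offset sideways, toward the near side of the bed, by about 10 mm, which matches the readings. I'll correct onto the centre line and descend.

Run:
```python
from h import *
delta(461.8,-199.6,60,162.2)
```

```text
shift [-1.3 10.5 78. ] turn [-0.002 -0.003 -0.006]
```

servo_tool --pt "40 0 5 10 0 -0.003 -0.006" --pt "40 -1 5 30 0 0 0" --pt "40 0 0 30 0 0 0" --pt "40 0 0 8 0 0 0" --pt "40 0 0 0 0 0 0"

```text
time: 13.7
tool_pos: [465.4, -195.2, 58.9]
tcp_rot: [-179.9, 0.3, 162.7]
ft_force: [0.5, -0.9, -4.0]
finger_gap: 57.1
```

Run:
```python
from h import *
delta(461.8,-199.6,45,162.2)
```

```text
shift [ 2.2 -5.3 13.9] turn [-0.002  0.006  0.008]
```

servo_tool --pt "40 2 -5 8 0 0.005 0.008" --pt "40 0 0 5 0 0 0" --pt "40 0 0 0 0 0 0"

```text
time: 14.0
tool_pos: [463.6, -199.7, 47.6]
tcp_rot: [-179.9, 0.2, 162.2]
ft_force: [-0.0, 0.8, -4.1]
finger_gap: 57.5
```

Run:
```python
from h import *
delta(461.8,-199.6,45,162.2)
c=cam('wrist'); im=snapshot('wrist')
im2=snapshot('side'); 
cv2.imwrite('pics/both7.png',np.hstack([im[:, 120:520], cv2.resize(im2[220:290,300:425],(400,224),interpolation=cv2.INTER_CUBIC).repeat(1,0) if 0 else cv2.copyMakeBorder(cv2.resize(im2[220:290,300:425],(400,224),interpolation=cv2.INTER_CUBIC),0,176,0,0,0)]))
```

```text
shift [ 1.7 -0.4  2.6] turn [-0.002  0.004  0.001]
```

View pics/both7.png

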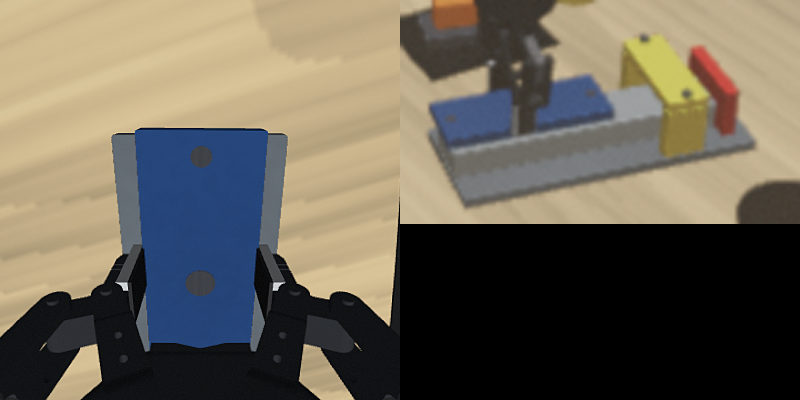

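The foot edges run from 112 to 287 and the plate from 135 to 268, so it is centred to within 1-2 mm, level and low. I'll check the foot's centre line in tool coordinates.

Run:
```python
from h import *
c=cam('wrist'); T=toolT()
P=onplane(c,[(112+120,135),(287+120,135),(122+120,240),(279+120,240)],12); print(((P-T[:3,3])@T[:3,:3]).round(1))
```

```text
[[ 60.8 -55.1  36. ]
 [ 60.8  53.3  35.7]
 [-11.4 -55.1  36.4]
 [-11.3  54.7  36.1]]
```

Centred within 1 mm and square; TCP is at bolster x≈-59, so about 108 mm of travel remains. Slide in.

servo_tool --pt "40 -5 0 2 0 0.003 0" --pt "40 -10 0 0 0 0 0" --pt "40 -15 0 0 0 0 0" --pt "40 -10 0 0 0 0 0" --pt "40 0 0 0 0 0 0"

```text
time: 14.6
tool_pos: [507.2, -214.6, 48.6]
tcp_rot: [-179.8, 0.4, 162.2]
ft_force: [-0.6, -0.2, -4.6]
finger_gap: 57.5
```

Run:
```python
from h import *
delta(463.6+107.7*.9525,-199.7-107.7*.3046,45.5,162.2)
```

```text
shift [-61.6   1.    3.5] turn [-0.003  0.007 -0.   ]
```

servo_tool --pt "40 0 0 3 0 0.006 0" --pt "40 0 0 1 0 0 0" --pt "40 0 0 0 0 0 0"

```text
time: 14.9
tool_pos: [507.3, -214.7, 44.1]
tcp_rot: [-179.8, -0.0, 162.2]
ft_force: [-1.4, -0.1, -3.0]
finger_gap: 57.0
```

servo_tool --pt "40 -8 1 0 0 0 0" --pt "40 -10 0 0 0 0 0" --pt "40 -10 0 0 0 0 0" --pt "40 -10 0 0 0 0 0" --pt "40 -8 0 0 0 0 0" --pt "40 0 0 0 0 0 0"

```text
time: 15.5
tool_pos: [555.6, -229.0, 44.2]
tcp_rot: [-179.8, 0.0, 162.2]
ft_force: [1.2, 0.7, -5.0]
finger_gap: 57.3
```

Run:
```python
from h import *
delta(463.6+107.7*.9525,-199.7-107.7*.3046,43,162.2)
```

```text
shift [-11.2  -0.1   1.2] turn [-0.003  0.001 -0.   ]
```

servo_tool --pt "40 -4 0 1 0 0 0" --pt "40 -3 0 0 0 0 0" --pt "40 0 0 0 0 0 0"

```text
time: 15.8
tool_pos: [562.6, -231.2, 42.7]
tcp_rot: [-179.8, -0.0, 162.2]
ft_force: [-0.8, -1.0, -4.4]
finger_gap: 57.6
```

servo_tool --pt "40 -1.5 0 0 0 0 0" --pt "40 -1 0 0 0 0 0" --pt "40 -1 0 0 0 0 0"

```text
time: 16.1
tool_pos: [565.4, -232.1, 42.5]
tcp_rot: [-179.8, -0.1, 162.2]
ft_force: [-4.4, 1.5, -3.9]
finger_gap: 57.3
```

End contact with the stop (about 4.6 N), where predicted. Now lower to the bed.

servo_tool --pt "40 0 0 1 0 0 0" --pt "40 0 0 1 0 0 0" --pt "40 0 0 0 0 0 0"

```text
time: 16.4
tool_pos: [565.3, -232.0, 40.3]
tcp_rot: [-179.8, -0.1, 162.2]
ft_force: [0.2, -0.9, -3.0]
finger_gap: 57.6
```

servo_tool --pt "40 -0.5 0 1 0 0 0" --pt "40 0 0 1 0 0 0"

```text
time: 16.6
tool_pos: [565.3, -232.1, 39.7]
tcp_rot: [-179.8, -0.1, 162.2]
ft_force: [-7.0, 2.2, 8.3]
finger_gap: 57.6
```

Seated on the bed and against the stop. Release and rise straight up.

servo_tool --pt "66 0 0 0 0 0 0" --pt "76 0 0 0 0 0 0" --pt "76 0 0 0 0 0 0" --pt "76 0 0 0 0 0 0" --pt "76 0 0 -15 0 0 0" --pt "76 0 0 -30 0 0 0" --pt "76 20 0 -40 0 0 0" --pt "76 30 0 -40 0 0 0" --pt "76 30 0 -40 0 0 0" --pt "76 0 0 0 0 0 0"

```text
time: 17.6
tool_pos: [490.1, -207.6, 216.2]
tcp_rot: [-179.8, 0.3, 162.2]
ft_force: [1.1, 0.3, 0.5]
finger_gap: 76.3
```

Run:
```python
from h import *
c=cam('wrist'); im=snapshot('wrist'); cv2.imwrite('pics/w8.png',im); T=toolT()
maskrect(im,c,(105,80,40),(130,255,255),52,'blue'); print(T[:3,3])
np.savez('w8.npz',R=c[2],t=c[3])
```

```text
blue c [ 547.6 -226.7] size [ 60.3 104.3] deg -18.2 px [294 185] [347 266]
[ 490.30005982 -207.53407882  213.67955487]
```

View pics/w8.png

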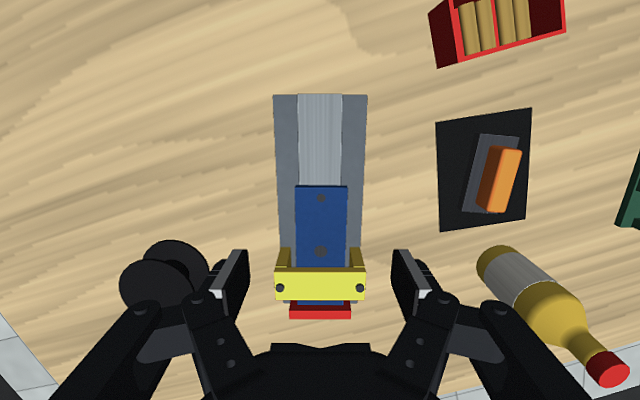

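The plate lies flat under the yellow bridge with its front edge at row 186, columns 294-347, and its far end at the red stop. The block is on the mat. Numeric check relative to the foot's corners:

Run:
```python
from h import *
d=np.load('w8.npz'); k=cam('wrist'); c=(k[0],k[1],d['R'],d['t'])
F=onplane(c,[(273.5,95),(367,95)],12)[:,:2]; v=F[1]-F[0]; v/=np.linalg.norm(v); u=np.array([v[1],-v[0]]); o=F.mean(0)+120*u
P=onplane(c,[(294.5,185.5),(347,185.5)],52)[:,:2]-o
B=onplane(c,[(290,317),(351,317)],62)[:,:2]-o
print('yaw',np.degrees(np.arctan2(u[1],u[0])),'front x,y',np.c_[P@u,P@v].round(1),'stop rear?',np.c_[B@u,B@v].round(1))
```

```text
yaw -17.812525194565165 front x,y [[-23.2 -28.6]
 [-23.2  30.1]] stop rear? [[150.3 -38.8]
 [150.   39.9]]
```

```bash
python3 -c "
from bench import hand_in; print(hand_in())"
```

```text
the job is handed in; nothing more can be done
None
```

I finished the job and handed it in at about 18 s of the 69 s allowed; no verdict came back.

- **Deburring block:** It stands upright on the mat. It measured (559, -9) against the mat centre I found at about (558, -9).
- **Blue plate out of the magazine:** I gripped it by its sides, raised it about 2–4 mm off the stack, and slid it level about 80 mm onto the apron side. Only then did I lift it clear. I measured the tool and plate there, not the lower plates.
- **Blue plate on the bolster:** I slid it under the yellow bridge until it touched the red stop with about 7 N, lowered it onto the bed, and let go. In the last picture it is about 0.8 mm off the centre line and square within about 0.5°.
- **One disagreement:** That picture puts the plate's front edge at bolster x -23 instead of -20. It also puts the stop's rear edge 4 mm short, so this looks like a camera bias. The distance between the two measured 173.4 mm against 174 mm nominal, which fits the plate being home.
- **Bystanders and lower plates:** I never deliberately touched the oil bottle, jar, reel, bin or lower plates. I did not measure them again at the end.

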